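Spot-check a sweet: set the class wheel and weigh the sample

ROBOT

A 7-joint arm with a two-finger parallel gripper is mounted at the origin on the work surface. World frame = base frame: x ahead of the robot, y to its left, z up, the work surface at z = 0. Lengths are in m, angles in rad, forces in N, time in s.
With the tool pointing down it reaches from about 0.425 to 0.925 m from the base axis. Payload 6.8 kg.
Tool frame: the origin (TCP) lies where the fingers leave the gripper's body, on its centre line; the fingertips stand 73 mm ahead of it and the grasp point (between the pads) lies 54 mm ahead of it (tips_ahead is the distance from the TCP to the fingertips, in m); z points along the fingers, x is the direction in which the jaws open and shut, and the axes are right-handed (so a half turn about z gives the same grasp; the last joint's range is limited). The gripper opens to 85 mm and grips with 20 to 120 N. Pads are 22 mm wide; open, the fingers measure 114 mm over their backs; the gripper's body (76 mm by 85 mm) begins 54 mm behind the grasp point. The pads swing forward as they close: fully open they stand 13 mm farther back than shut.
Start: joints at [-1.324, 0.477, 0.022, 1.555, -0.011, 1.109, -0.083], TCP at [0.234, 0.633, 0.304] pointing down, gripper open.
Joint ranges: [-2.96, 2.96], [-0.34, 2.1], [-1.41, 1.46], [0.24, 2.44], [-1.37, 4.51], [0.17, 1.92], [-2.96, 2.96]. Speed limits (rad/s): [2.39, 2.39, 3.14, 3.14, 3.14, 3.14, 3.14].

INTERFACE

Orientations are given as a rotation vector (axis times angle).
In Python, from bench import * gives the robot as it stands.
- The arm moves only by the tool servo_tool, never from a script. Its argument "increments" is one flat list of numbers, 7 for each row, row after row: the shift along the tool's x, y, z in mm, then the turn, a rotation vector about the tool's x, y, z in rad, then the finger opening in mm, from 0 to 85.4. In form: [tx, ty, tz, wx, wy, wz, fingers, tx, ty, tz, wx, wy, wz, fingers, ...]. A call has exactly 8 rows; each row shifts and turns the commanded pose from where the row before left it, along the tool's axes as they then stand; what a row does not reach is not made up. A row lasts 1/8 s, in which the tool goes at most 62.5 mm and 10.7 degrees, less where a joint would pass 70% of its speed; a pose out of reach is approached as far as the arm can. A call is refused whole if a number of a shift passes 62.5 or a number of a turn 0.188, either way. A call with a gripper value outside its range is refused whole. The fingers move at their own pace and stop on an object; "squeeze" is the grip in N (left out, the last holds). Time passes only in rows, so rows that do not move let the fingers close, or fill a call up. It gives the time, the measured TCP pose, the force and the opening at its end, in the units of the state.
- get_obs(): the state, without advancing time (a new reading comes with each control period).
- grab_frame(name): name is "scene" or "top" or "wrist"; returns (picture, depth): 400x640x3 uint8, red, green, blue; 400x640 float32, m along the optical axis (not along the pixel's ray), 0 where there is no reading.
- calibration(name): a dict with "fx", "fy", "cx", "cy" (pixels), "eye" and "orientation" of the camera in the world; the wrist camera has in their place "T_tool_cam" (4x4, takes a point from camera to tool coordinates, whose origin is the TCP and whose axes are the tool frame's). Camera axes: x right, y up, looking along -z (the intrinsics and any distortion apply to the point x, -y, -z); pixel columns grow to the right and rows downward; lengths in m; the calibration is good to about 2 mm. A picture is of the moment at which its call begins: read the wrist's pose just before it. calibration takes no time and is no camera call.
- hand_in(): hands the job in, once; it reports no verdict.
The state is a dict: "clock": time; "joints": joint angles; "qvel": joint speeds; "tau": joint torques, N m; "tcp_pos": TCP position; "orientation": TCP orientation; "contact_force": force on the tool from outside, world axes, zero at the start; "moment": the same for the moment, N m; "grip_width": finger opening in m.
Only numpy, scipy, OpenCV 4.12 (cv2) and the standard library are available. Lean on these libraries where they do the work, as an engineer would, in place of code of your own. Each camera call takes 0.05 s, during which the arm holds its last target.

TASK

First set the weight-class thumbwheel on the console to four: roll it up click by click, pushing its ridges gently, until the flat with four pips rests at the pointers. Then take the round sweet out of the pocket tray and set it upright near the middle of the scale's pan, without dropping it, and let go. Leave the other two sweets, the oil jar, the bowl and the brush where they are.

Things in the scene. Friction and masses are not known exactly. Their poses are not given: they have to be found in the camera images.
- console: white console, fixed: box 165 mm deep, 150 mm wide, 76 mm high, from 70 mm in front to 95 mm behind its origin, which lies on the bench right below the wheel's axle; x points to its back, y to its left, z up; its front (-x) faces roughly to the robot
- wheel_axle (a point): centre of the black thumbwheel, 85 mm above the bench; axes as the console's (they do not turn), axle along y. Wheel 40 mm wide, drum radius 45 mm, with 8 straight ridges 45 deg apart, 5 mm thick, 9 mm high (to radius 54 mm), as long as the wheel is wide; the 8 flats between them bear 0 to 7 white pips. Grey cheeks of radius 39 mm stand beside it, 21.5 to 28.5 mm from its middle
- pointers (a point): point on the drum between two small steel pointer fins (one on each cheek, out to radius 51 mm), 25 deg in front of straight up from the axle. At each click a flat is centred here, and ridges stand 2.5 and 47.5 deg in front of straight up, and so on every 45 deg
- guard_bar (a point): middle of the steel guard bar, 12 mm thick, along y above the wheel (5 mm in front of the axle, 112 mm above it). At y = +-66 mm it slopes down and back to posts 55 mm behind the axle. A tool pointing straight down does not fit under it: come from the front, tilted 25 to 50 deg from vertical
- wheel (a joint): wheel angle in rad, 0.785 per click; grows as the front ridges are pushed up and over to the back. At rest it is 0.785 x the pips at the pointers (four: 3.142). A sprung ball holds each click: a ridge resists with up to about 7 N until pushed about 22.5 deg, then the wheel snaps on to the next click. Stops at -0.3 and 5.8. Starts at 0, 1 or 2 pips
- round_sweet_centre (a point): centre of the round sweet: an upright dark-red cylinder of 26 mm diameter, 24 mm high, 11 to 23 g, lying loose in one of the three pockets of the tray (any of them); z is its upright axis
- square_sweet_centre (a point): centre of the square sweet, 25 x 25 x 24 mm, same dark red, in another pocket; stays there
- oblong_sweet_centre (a point): centre of the oblong sweet, 34 x 18 x 24 mm, same dark red, in another pocket; stays there
- tray: white pocket tray, fixed, 220 (x) x 70 (y) x 14 mm; origin at the centre of its underside. Three square pockets 44 mm wide and 8 mm deep lie in a row along its x, at -72, 0 and 72 mm; sweets stand 16 mm out of them. The tray is on one side of the console and the scale on the other, either way round
- pan_top (a point): centre of the top face of the scale's flat round steel pan (110 mm diameter, 58 mm above the bench); the scale's white base under it is 170 (x) x 160 (y) x 40 mm, fixed
- oil_jar: amber oil jar with white cap, 68 mm diameter, 150 mm high, loose, behind the work; origin at the centre of its underside
- bowl: small steel bowl, 110 mm rim diameter, 50 mm high, loose, behind the work; origin at the centre of its underside
- brush: pastry brush with wooden handle, 190 mm long, lying loose between robot and console; origin in its middle on the bench
There are look-alikes about, which are no part of the job. Leave any turquoise or yellow look-alike of the part that bears round_sweet_centre alone.

How it is judged:
On the way, in this order (a step that is already met when the one before it is completed fails the run):
1. the thumbwheel rests at four pips, the round sweet still in its pocket (value of joint wheel between 2.89159 and 3.39159 rad and velocity of joint wheel between -0.1 and 0.1 rad/s and distance of round_sweet_centre from where it was at the start of the episode below 0.012 m), for 0.3 s.
2. the round sweet is lifted out of the tray (z of round_sweet_centre in the frame of tray above 0.035 m), for 0.1 s.
3. the round sweet stands on the scale's pan (horizontal distance between round_sweet_centre and pan_top below 0.035 m and z of round_sweet_centre in the frame of pan_top between 0.008 and 0.016 m and angle between round_sweet_centre's own z axis and vertical below 0.12 rad), for 0.2 s.
At the end, for the whole second after the job is handed in: the wheel rests at the four-pip click (within 0.25 rad of 3.142), and the round sweet stands upright at rest on the pan, its centre within 35 mm of the pan's middle, released (all of step 3 and value of joint wheel between 2.89159 and 3.39159 rad and linear speed of round_sweet below 0.02 m/s); the robot touches nothing.
It fails at once if the wheel is forced (fingers press on it with more than 45 N) (contact force between the fingers and wheel above 45 N).
It fails at once if the round sweet is dropped onto the scale (faster than 0.6 m/s just over the pan) (horizontal distance between round_sweet_centre and pan_top below 0.055 m and z of round_sweet_centre in the frame of pan_top below 0.04 m and linear speed of round_sweet above 0.6 m/s).
It fails at once if another sweet is taken out or moved by more than 20 mm (distance of any of square_sweet_centre, oblong_sweet_centre from where it was at the start of the episode above 0.02 m).
It fails at once if the oil jar, bowl or brush is moved by more than 25 mm (distance of any of oil_jar, bowl, brush from where it was at the start of the episode above 0.025 m).
It also fails if it takes over 72 s, if anything falls off the work surface, if the arm or the gripper's body presses on something with over 40 N, if the wrist force passes 120 N, or if a joint passes its speed limit or range.

## Working session

There is one attempt and no reset: what is moved stays moved. The work goes in short steps, Python scripts to look and compute and a tool call to move; the robot and the scene stay as the last step left them, time stands still between calls to the robot, and variables do not carry over. Pictures are saved under pics/ and viewed, and the job is handed in when it is done.

Besides the shell and the picture viewer there is one more tool, called after ">>>" by a JSON object that holds its "op" and its "data", one argument or row to a line. servo_tool: Moves the arm, as the interface text tells. Its arguments: {"type":"object","properties":{"increments":{"type":"array","items":{"type":"number"}},"squeeze":{"type":"number"}},"required":["increments"]}

```bash
ls; mkdir -p pics
cat > h.py <<'E'
from bench import *
import numpy as np, cv2
from scipy.spatial.transform import Rotation as R
def save(n,im): cv2.imwrite('pics/'+n+'.png',im[:,:,::-1])
E
python3 - <<'E'
from h import *
print(get_obs())
for n in ("scene","top","wrist"):
    c=calibration(n);print(n,c)
    im,d=grab_frame(n);save(n+'0',im);np.savez('pics/'+n+'0.npz',im=im,d=d)
E
```

```text
pics
{'clock': 0.0, 'joints': array([-1.32407891,  0.47780442,  0.02236873,  1.55643277, -0.01148969,
        1.10933898, -0.08312801]), 'qvel': array([ 2.27869311e-03, -1.80766634e-03, -6.37262464e-04,  7.37424114e-05,
        1.54467163e-03,  9.63586093e-04,  4.67735707e-04]), 'tau': array([ 6.01403517e-04, -5.96453762e+01,  1.60857640e+00, -2.81193280e+01,
        1.25494946e-02,  9.35210672e-03,  1.87404157e-05]), 'tcp_pos': array([0.23437089, 0.63251378, 0.30293118]), 'orientation': array([ 2.57766257e+00,  1.79382134e+00, -2.23750921e-03]), 'contact_force': array([ 0.18280778, -0.20408392, -0.21068214]), 'moment': array([ 0.0482457 , -0.02713554, -0.00941782]), 'grip_width': 0.08496338182026776}
scene {'fx': 495.5900825012357, 'fy': 495.5900825012357, 'cx': 307.6607173248159, 'cy': 199.42924953895368, 'eye': array([ 0.94576933, -0.65682969,  0.72719128]), 'orientation': array([0.91616234, 0.25100989, 0.48590176])}
top {'fx': 436.3257872707954, 'fy': 436.3257872707954, 'cx': 325.27735237954596, 'cy': 194.03994874937385, 'eye': array([0.52183142, 0.01664824, 1.00354618]), 'orientation': array([ 0.04285543, -0.03434683, -1.59323339])}
wrist {'fx': 352.5452582596998, 'fy': 352.5452582596998, 'cx': 319.59166019071006, 'cy': 196.8592304522439, 'T_tool_cam': array([[ 9.99999164e-01,  6.51205985e-04,  1.11686107e-03,
         2.35798378e-04],
       [ 9.80410482e-04, -9.45104939e-01, -3.26765503e-01,
        -8.33402676e-02],
       [ 8.42759265e-04,  3.26766324e-01, -9.45104787e-01,
        -6.92264099e-02],
       [ 0.00000000e+00,  0.00000000e+00,  0.00000000e+00,
         1.00000000e+00]])}
```

View pics/scene0.png

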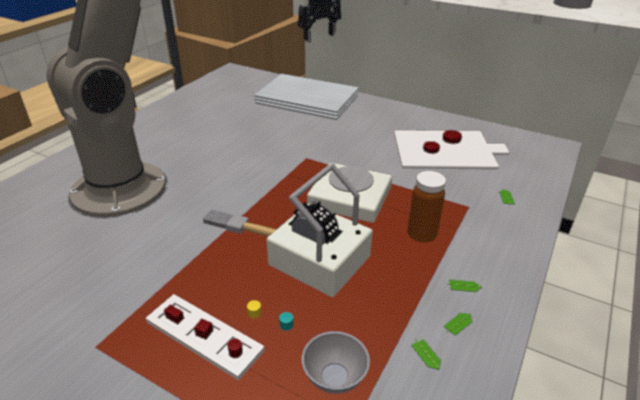

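View pics/top0.png

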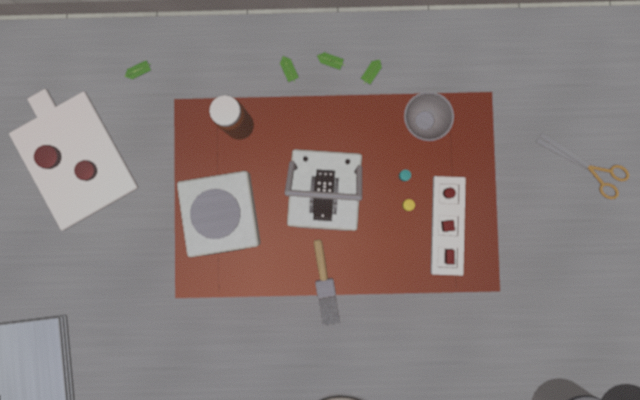

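View pics/wrist0.png

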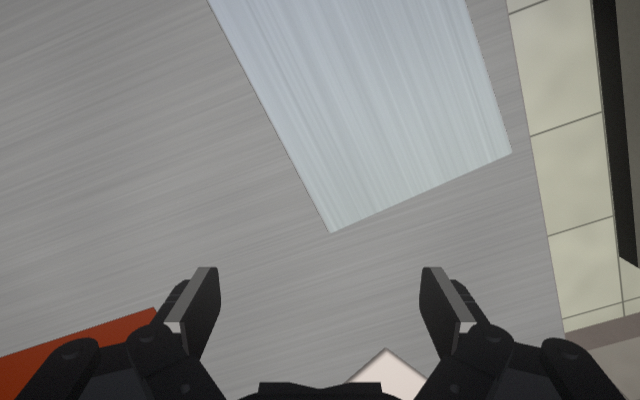

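```bash
cat >> h.py <<'E'
def cam(n,obs=None):
    c=calibration(n)
    if n=='wrist':
        T=np.eye(4);T[:3,:3]=R.from_rotvec(obs['orientation']).as_matrix();T[:3,3]=obs['tcp_pos'];T=T@c['T_tool_cam']
        return c,T[:3,3],T[:3,:3]
    return c,np.array(c['eye']),R.from_rotvec(c['orientation']).as_matrix()
def ray(C,u,v):
    c,e,Rm=C;d=Rm@np.array([(u-c['cx'])/c['fx'],-(v-c['cy'])/c['fy'],-1]);return e,d
def onz(C,u,v,z):
    e,d=ray(C,u,v);return e+d*(z-e[2])/d[2]
def proj(C,p):
    c,e,Rm=C;q=Rm.T@(np.asarray(p)-e);return np.array([c['cx']+c['fx']*q[0]/-q[2],c['cy']-c['fy']*q[1]/-q[2]])
E
python3 - <<'E'
from h import *
def crop(n,x0,y0,x1,y1,k):
    im=np.load(f'pics/{n}0.npz')['im'][y0:y1,x0:x1]
    return cv2.resize(im,None,fx=k,fy=k,interpolation=cv2.INTER_CUBIC)
save('c1',np.hstack([crop('top',270,140,380,240,4),crop('top',425,170,475,270,4)]))
save('c2',crop('scene',255,150,405,300,4))
d=np.load('pics/top0.npz');im=d['im'].astype(int);dep=d['d'];C=cam('top')
r,g,b=[im[:,:,i] for i in range(3)]
print('pix console',im[160,300],'tray',im[240,436],'scale',im[180,190], 'sweet',im[193,449],'mat',im[280,280])
wh=((r>140)&(abs(r-g)<25)&(abs(r-b)<40)).astype(np.uint8)
n,l,s,ce=cv2.connectedComponentsWithStats(wh)
for i in range(1,n):
    if s[i][4]>300:
        m=(l==i).astype(np.uint8);cs,_=cv2.findContours(m,0,2);rr=cv2.minAreaRect(max(cs,key=cv2.contourArea));print(s[i],rr,np.median(dep[m>0]))
rd=((r>45)&(r>2.2*g)&(b>0.6*g)&(r<130)&(g<40)).astype(np.uint8)
n,l,s,ce=cv2.connectedComponentsWithStats(rd)
for i in range(1,n):
    if s[i][4]>20:
        m=(l==i).astype(np.uint8);cs,_=cv2.findContours(m,0,2);print(s[i],cv2.minAreaRect(cs[0]),np.median(dep[m>0]))
E
```

```text
pix console [181 181 179] tray [189 188 185] scale [149 143 138] sweet [110  51  48] mat [144  91  75]
[520   2  89   6 361] ((564.0043334960938, 4.269773483276367), (4.5391106605529785, 88.05239868164062), 89.09062194824219) 1.7864462
[429   4  89   6 366] ((473.0009765625, 6.55553674697876), (4.44368314743042, 88.04047393798828), 88.93909454345703) 1.7887614
[339   6  89   6 342] ((383.0062561035156, 8.736678123474121), (4.156455993652344, 88.04845428466797), 88.49256896972656) 1.7907434
[248   8  89   6 323] ((292.00335693359375, 10.647651672363281), (4.067131519317627, 88.04544067382812), 88.69805145263672) 1.7922938
[158  10  88   6 334] ((201.52377319335938, 13.02270221710205), (4.068667411804199, 87.0694808959961), 88.66777801513672) 1.7939489
[ 68  13  88   6 331] ((111.50444793701172, 15.199901580810547), (4.154530048370361, 87.06739044189453), 88.72696685791016) 1.7959626
[   8   88  129  144 9591] ((66.7838134765625, 151.34307861328125), (134.06942749023438, 89.31441497802734), 61.05998611450195) 0.99971026
[209  94  31  32 744] ((224.2000274658203, 109.60000610351562), (29.516094207763672, 30.4105224609375), 26.56505012512207) 0.86355376
[ 291  150   71   44 2003] ((325.0853271484375, 171.41490173339844), (69.83786010742188, 40.905029296875), 3.900493860244751) 0.93088454
[ 177  171   81   86 3621] ((216.6907196044922, 213.73989868164062), (76.94093322753906, 71.99908447265625), 81.25383758544922) 0.9634574
[ 431  176   35  100 2791] ((448.3162841796875, 225.48202514648438), (32.59397506713867, 98.75527954101562), 1.5074357986450195) 0.987229
[ 287  195   72   36 1618] ((322.4515075683594, 212.7035675048828), (70.35013580322266, 31.683359146118164), 3.945185899734497) 0.9262956
[   0  319   65   81 4820] ((32.0, 359.0), (80.0, 64.0), 90.0) 0.9561721
```

View pics/c1.png

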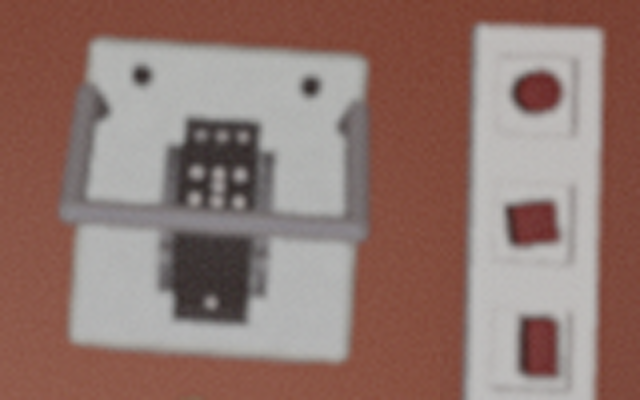

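View pics/c2.png

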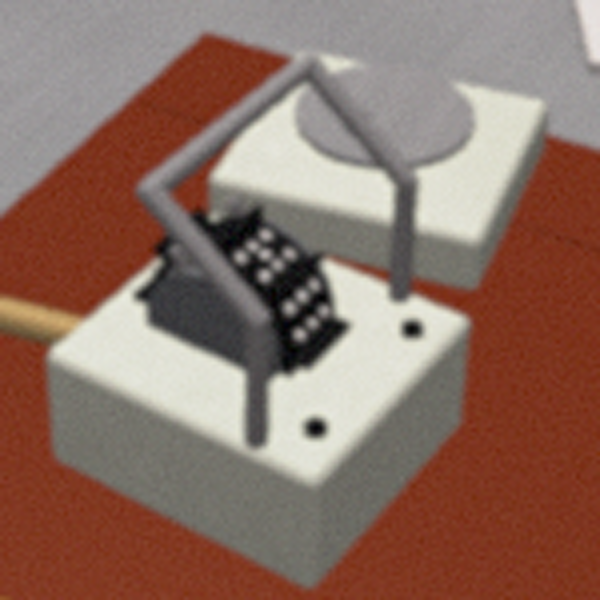

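```bash
cat > loc.py <<'E'
from h import *
d=np.load('pics/top0.npz');im=d['im'].astype(int);dep=d['d'];C=cam('top')
r,g,b=[im[:,:,i] for i in range(3)]
def rect(box,z,fill=None):
    x0,y0,x1,y1=box
    m=((r>125)&(abs(r-g)<22)&(abs(r-b)<35)).astype(np.uint8)
    k=np.zeros_like(m);k[y0:y1,x0:x1]=m[y0:y1,x0:x1]
    pts=np.argwhere(k)[:,::-1]
    P=np.array([onz(C,u,v,z)[:2] for u,v in pts])
    (c,s,a)=cv2.minAreaRect((P*1000).astype(np.float32))
    return np.array(c),s,a
print('console',rect((280,140,370,235),.076))
print('tray',rect((425,170,475,285),.014))
print('scale',rect((170,165,262,262),.040))
rm=((r-g>35)&(r<135)&(g<66)).astype(np.uint8);rm[:, :425]=0;rm[:,475:]=0
n,l,s,ce=cv2.connectedComponentsWithStats(rm)
for i in range(1,n):
    if s[i][4]>15:print(s[i],ce[i],onz(C,*ce[i],.030),dep[l==i].mean(), )
# pan
e=np.uint8(im[165:262,170:262].min(2));
E
python3 loc.py
python3 - <<'E'
from h import *
d=np.load('pics/top0.npz');dep=d['d'];C=cam('top')
# heights
v,u=np.mgrid[0:400,0:640]
c,e,Rm=C
q=np.stack([(u-c['cx'])/c['fx'],-(v-c['cy'])/c['fy'],-np.ones(u.shape)],-1)*dep[...,None]
P=q@Rm.T+e;np.save('pics/P.npy',P)
for lo,hi,n,box in((.05,.062,'pan',(170,165,262,262)),(.066,.082,'consoletop',(280,140,370,235)),(.02,.035,'sw',(425,170,475,285)),(.035,.045,'base',(170,165,262,262)),(.009,.018,'tray',(425,170,475,285)),(.19,.21,'bar',(270,140,380,240))):
    m=np.zeros(dep.shape,bool);x0,y0,x1,y1=box;m[y0:y1,x0:x1]=1
    m&=(P[...,2]>lo)&(P[...,2]<hi)
    n2,l,s,ce=cv2.connectedComponentsWithStats(m.astype(np.uint8))
    for i in range(1,n2):
        if s[i][4]>40:
            pp=P[l==i];print(n,s[i][4],pp.mean(0).round(4),[np.array(t).round(1) for t in cv2.minAreaRect((pp[:,:2]*1000).astype(np.float32))],np.median(pp[:,2]).round(4))
E
```

```text
console (array([577.28961182,  26.02449799]), (160.2699432373047, 165.51144409179688), 84.8150405883789)
tray (array([ 493.78805542, -253.68122864]), (73.38890838623047, 221.94381713867188), 86.51316833496094)
scale (array([535.0413208 , 268.46490479]), (194.06692504882812, 212.2449951171875), 89.70193481445312)
[ 425   93   50   84 1948] [458.18429158 133.45790554] [ 0.69892597 -0.28003936  0.03      ] 1.0019902
[445 189  10   8  68] [449.11764706 192.54411765] [ 0.56663079 -0.25487461  0.03      ] 0.9590819
[443 221  11  10  83] [447.84337349 225.34939759] [ 0.49373095 -0.24938355  0.03      ] 0.96937174
[446 250   7  13  79] [449.37974684 256.12658228] [ 0.42568609 -0.25030736  0.03      ] 0.96637136
pan 1975 [0.5308 0.261  0.0585] [array([530.9, 261.4]), array([108.6, 108. ]), np.float64(29.6)] 0.0585
consoletop 2011 [0.6217 0.0196 0.0764] [array([615.4,  19.4]), array([149.7,  87.7]), np.float64(84.8)] 0.0764
consoletop 1517 [0.5228 0.0274 0.076 ] [array([526.3,  27.5]), array([149.8,  63.6]), np.float64(84.8)] 0.0761
sw 110 [ 0.5659 -0.2561  0.0295] [array([ 565.6, -256.5]), array([23.6, 22.5]), np.float64(88.1)] 0.0299
sw 139 [ 0.4925 -0.2508  0.0297] [array([ 492.4, -251.7]), array([25. , 25.2]), np.float64(4.5)] 0.03
sw 135 [ 0.4237 -0.2517  0.0296] [array([ 423.4, -251.9]), array([17.3, 32.2]), np.float64(87.6)] 0.0298
base 3414 [0.53   0.2572 0.0402] [array([530.4, 261. ]), array([170.2, 160.2]), np.float64(8.0)] 0.0402
tray 1928 [ 0.4926 -0.2547  0.0141] [array([ 492.6, -254.9]), array([ 71.7, 219.9]), np.float64(86.6)] 0.0142
bar 575 [0.5608 0.0238 0.201 ] [array([566.3,  23.7]), array([143.7,  26.3]), np.float64(84.6)] 0.2017
```

Run:
```python
from h import *
P=np.load('pics/P.npy');im=np.load('pics/top0.npz')['im'].astype(int)
a=np.radians(-5.2);X=np.array([np.cos(a),np.sin(a)]);Y=np.array([-X[1],X[0]])
D=P[...,:2]-[.5644,.0240];cx=D@X;cy=D@Y;cz=P[...,2]-.085
m=(abs(cy)<.019)&(abs(cx)<.06)&(cz>-.02)&(cz<.075)
th=np.degrees(np.arctan2(-cx,cz));rad=np.hypot(cx,cz)
for t in range(-80,90,5):
    k=m&(th>=t)&(th<t+5)
    if k.sum():print(t,k.sum(),(np.median(rad[k])*1000).round(1),(rad[k].max()*1000).round(1),'bright',(im[...,1][k]>130).sum(), (cy[k&(im[...,1]>130)]*1000).round(0))
C=cam('top');s=cam('scene')
for f in (25,70):
    p=np.array([.5644,.0240])-X*.045*np.sin(np.radians(f));print(f,proj(C,[*p,.085+.045*np.cos(np.radians(f))]),proj(s,[*p,.085+.045*np.cos(np.radians(f))]))
```

```text
-80 3 45.1 51.8 bright 0 []
-75 14 45.3 47.3 bright 0 []
-70 10 44.9 45.7 bright 0 []
-65 10 45.1 45.6 bright 0 []
-60 2 46.4 46.8 bright 0 []
-45 47 52.8 55.9 bright 0 []
-40 63 48.5 55.9 bright 0 []
-35 26 45.8 48.3 bright 3 [13.  1. -9.]
-30 31 45.1 51.0 bright 10 [ 11.  13.  11.   1.  -1. -11.   1.  -1.  -9. -11.]
-25 37 45.4 49.0 bright 3 [ 1.  1. -1.]
-20 34 45.0 48.6 bright 1 [0.]
-15 35 45.5 49.4 bright 7 [ 12.  10.   0.   2.   0. -10. -12.]
-10 31 45.9 47.8 bright 4 [ 12.  -0. -10. -12.]
10 30 45.2 49.6 bright 0 []
15 39 45.4 48.2 bright 0 []
20 36 45.2 48.8 bright 0 []
25 30 45.6 47.5 bright 0 []
30 31 45.1 47.2 bright 0 []
35 30 45.1 47.7 bright 0 []
40 65 47.8 56.2 bright 0 []
45 43 52.7 55.5 bright 0 []
50 3 52.1 52.6 bright 0 []
60 1 46.2 46.2 bright 1 [1.]
65 6 45.4 47.6 bright 0 []
70 16 45.1 46.4 bright 1 [1.]
75 3 44.9 45.0 bright 0 []
80 6 45.1 51.9 bright 0 []
85 60 49.1 54.0 bright 11 [ 17.  13.  11.   9.  -4.  -6.  -8. -10. -12. -14. -16.]
25 [323.10020228 203.75427727] [307.60185438 208.7468203 ]
70 [322.46589811 215.30863855] [298.43328458 214.63552638]
```

```bash
cat >> h.py <<'E'
A=np.radians(-5.2);CX=np.array([np.cos(A),np.sin(A),0]);CY=np.array([-CX[1],CX[0],0]);CZ=np.array([0,0,1.])
AX=np.array([.5644,.0240,.085])
def frame(a):
    a=np.radians(a);u=-np.sin(a)*CX+np.cos(a)*CZ;t=np.cos(a)*CX+np.sin(a)*CZ
    return u,t
def wheelpose(a,ut,tt,tips=.073,y=0):   # tip at (ut,tt)
    u,t=frame(a);p=AX+u*(ut+tips)+t*tt+CY*y
    return p,np.stack([CY,t,-u],1)
def inc(p,Rm,o=None):
    o=o or get_obs();R0=R.from_rotvec(o['orientation']).as_matrix()
    print('clock',o['clock'],'tcp',o['tcp_pos'].round(4),'F',o['contact_force'].round(2),'w',round(o['grip_width'],4))
    print('shift tool mm (cur axes)',((R0.T@(p-o['tcp_pos']))*1000).round(1),'turn',R.from_matrix(R0.T@Rm).as_rotvec().round(4),'shift in target axes',((Rm.T@(p-o['tcp_pos']))*1000).round(1))
E
python3 - <<'E'
from h import *
a=frame(0)
Rd=np.stack([CY,CX,-CZ],1)
print(wheelpose(35,.090,-.030))
inc(np.array([.42,.03,.33]),Rd)
E
```

```text
(array([0.4468184 , 0.03470076, 0.20131449]), array([[ 0.09063258,  0.81578074,  0.57121582],
       [ 0.9958844 , -0.07424186, -0.05198471],
       [ 0.        ,  0.57357644, -0.81915204]]))
clock 0.15 tcp [0.2344 0.6326 0.3032] F [ 0.62 -0.19  0.22] w 0.0853
shift tool mm (cur axes) [-500.7  383.4  -26.1] turn [-1.00e-04  1.40e-03 -2.64e-01] shift in target axes [-583.3  239.5  -26.8]
```

>>> {"op": "servo_tool", "data": {
  "increments": [0,0,-13,0,0,-0.132,0,0,0,-14,0,0,-0.132,0,-41,20,0,0,0,0,0,-41,20,0,0,0,0,0,-41,20,0,0,0,0,0,-41,20,0,0,0,0,0,-41,20,0,0,0,0,0,-41,20,0,0,0,0,0],
  "squeeze": 30
}}

```text
clock: 1.15
tcp_pos: [0.3321, 0.3755, 0.3308]
orientation: [2.32, 2.118, -0.0]
contact_force: [-0.7, 0.1, -0.4]
grip_width: -0.0001
```

>>> {"op": "servo_tool", "data": {
  "increments": [-41,20,0,0,0,0,0,-41,20,0,0,0,0,0,-41,20,0,0,0,0,0,-41,20,0,0,0,0,0,-41,20,0,0,0,0,0,-41,20,0,0,0,0,0,-41,20,0,0,0,0,0,-47,20,0,0,0,0,0]
}}

```text
clock: 2.15
tcp_pos: [0.461, 0.0289, 0.331]
orientation: [-2.319, -2.119, -0.001]
contact_force: [0.9, 0.0, -0.3]
grip_width: -0.0001
```

Run:
```python
from h import *
inc(*wheelpose(35,.100,-.030))
o=get_obs();im,d=grab_frame('wrist');save('w1',im);np.savez('pics/w1.npz',im=im,d=d)
```

```text
clock 2.15 tcp [0.461  0.0289 0.331 ] F [ 0.89  0.05 -0.27] w -0.0001
shift tool mm (cur axes) [  4.5 -20.4 121.4] turn [-6.106e-01 -6.000e-04  8.000e-04] shift in target axes [  4.5 -86.3  87.8]
```

View pics/w1.png

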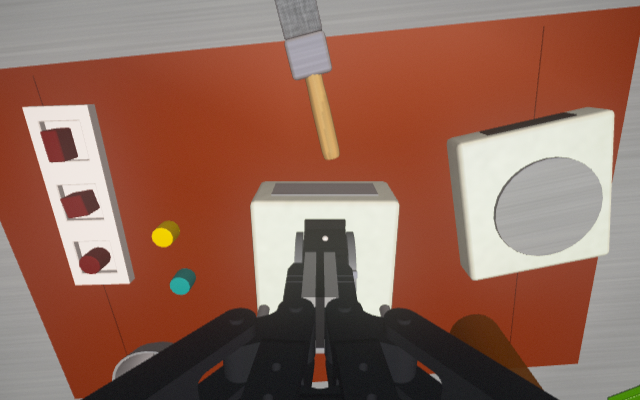

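Run:
```python
from h import *
d=np.load('pics/w1.npz');dep=d['d'];c=calibration('wrist')
v,u=np.mgrid[0:400,0:640]
q=np.stack([(u-c['cx'])/c['fx']*dep,-(v-c['cy'])/c['fy']*dep,-dep],-1)
T=c['T_tool_cam'];P=q@T[:3,:3].T+T[:3,3]
m=(abs(P[...,0])<.06)&(abs(P[...,1])<.02)&(P[...,2]<.11)&(P[...,2]>.0)&(dep>0)
for z in range(0,110,5):
    k=m&(P[...,2]*1000>=z)&(P[...,2]*1000<z+5)
    if k.sum():print(z,k.sum(),(P[k].min(0)*1000).round(1),(P[k].max(0)*1000).round(1))
```

```text
0 4642 [-52.2 -17.6   0. ] [52.4  1.4  5. ]
5 3176 [-48.7 -17.1   5. ] [48.5  7.3 10. ]
10 3146 [-43.6 -14.5  10. ] [43.4 12.4 15. ]
15 5488 [-40.5 -13.2  15. ] [39.1 12.7 20. ]
20 2641 [-37.1 -13.4  20. ] [35.9 14.1 25. ]
25 1730 [-31.9 -13.5  25. ] [31.8 13.1 30. ]
30 527 [-21.8 -13.   30. ] [21.2  8.1 35. ]
35 786 [ -6.9 -11.2  35. ] [13.  13.  39.9]
40 481 [-13.9 -11.   40. ] [13.3 -5.3 45. ]
45 502 [-13.8 -11.   45. ] [13.3 -5.2 50. ]
50 465 [-13.8 -11.   50. ] [13.3 -4.9 55. ]
55 397 [-13.8 -10.9  55. ] [13.3 -4.7 60. ]
60 381 [-13.6 -11.3  60. ] [13.3 -5.3 65. ]
65 185 [-12.2 -10.8  65. ] [11.6 -5.7 70. ]
70 22 [-6.7 -9.9 70. ] [ 6.2 -9.3 71.2]
```

>>> {"op": "servo_tool", "data": {
  "increments": [0,0,0,-0.153,0,0,0,0,0,0,-0.153,0,0,0,0,0,0,-0.153,0,0,0,0,0,0,-0.152,0,0,0,1.1,-21.5,22,0,0,0,0,1.1,-21.5,22,0,0,0,0,1.1,-21.5,22,0,0,0,0,1.1,-21.5,22,0,0,0,0]
}}

```text
clock: 3.2
tcp_pos: [0.4474, 0.0278, 0.2492]
orientation: [1.933, 1.78, 0.504]
contact_force: [0.2, 0.3, -0.4]
grip_width: 0.0002
```

Run:
```python
from h import *
inc(*wheelpose(35,.0475,-.030))
print(get_obs()['joints'].round(3))
for n in('wrist','scene'):
    im,d=grab_frame(n);save('2'+n,im)
```

```text
clock 3.2 tcp [0.4474 0.0278 0.2492] F [ 0.23  0.27 -0.41] w 0.0002
shift tool mm (cur axes) [ 10.3 -27.1  81.2] turn [-0.0139  0.0364  0.0198] shift in target axes [  6.8 -28.4  81.1]
[-0.049  0.034 -0.316  2.434  1.14   0.324  0.088]
```

View pics/2wrist.png

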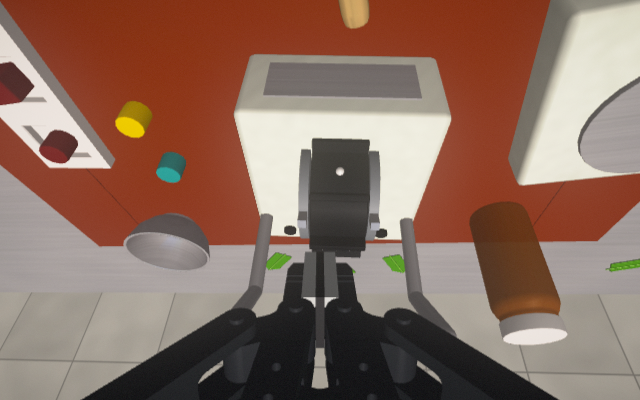

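View pics/2scene.png

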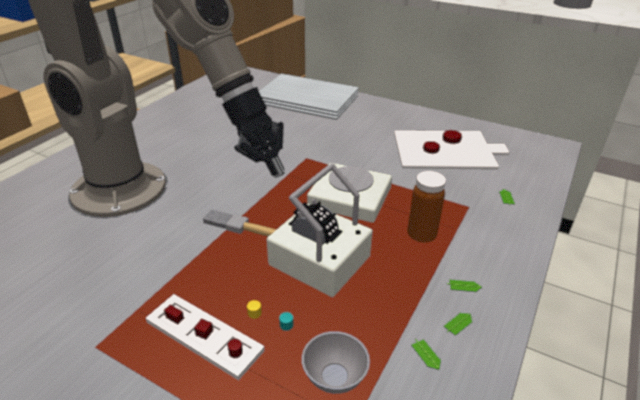

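Run:
```python
from h import *
inc(*wheelpose(27,.080,-.033))
```

```text
clock 3.3 tcp [0.4467 0.0257 0.2485] F [ 0.42 -0.46 -0.17] w 0.0
shift tool mm (cur axes) [10.9 -8.1 44.9] turn [0.1233 0.0404 0.0139] shift in target axes [ 9.  -2.7 45.9]
```

>>> {"op": "servo_tool", "data": {
  "increments": [0,0,0,0.062,0.02,0.007,0,0,0,0,0.062,0.02,0.007,0,3,-1,15,0,0,0,0,3,-1,15,0,0,0,0,3,-1,16,0,0,0,0,0,0,0,0,0,0,0,0,0,0,0,0,0,0,0,0,0,0,0,0,0]
}}

```text
clock: 4.3
tcp_pos: [0.4668, 0.034, 0.208]
orientation: [2.029, 1.857, 0.451]
contact_force: [0.1, -0.2, -0.1]
grip_width: -0.0
```

Run:
```python
from h import *
inc(*wheelpose(27,.080,-.033))
print(get_obs()['joints'].round(3))
```

```text
clock 4.3 tcp [0.4668 0.034  0.208 ] F [ 0.08 -0.18 -0.14] w -0.0
shift tool mm (cur axes) [-1.1 -1.5  1.2] turn [0.0084 0.0016 0.0024] shift in target axes [-1.1 -1.4  1.2]
[-0.076  0.159 -0.246  2.378  0.951  0.273  0.29 ]
```

>>> {"op": "servo_tool", "data": {
  "increments": [-1,-1.5,10,0.008,0.0016,0.0024,0,0,-1,10,0,0,0,0,0,0,8,0,0,0,0,0,0,5,0,0,0,0,0,0,3,0,0,0,0,0,0,0,0,0,0,0,0,0,0,0,0,0,0,0,0,0,0,0,0,0]
}}

```text
clock: 5.3
tcp_pos: [0.4807, 0.0316, 0.1743]
orientation: [2.038, 1.861, 0.446]
contact_force: [-0.6, 0.1, -0.7]
grip_width: -0.0002
```

Run:
```python
from h import *
inc(*wheelpose(27,.045,-.034))
im,d=grab_frame('wrist');save('3wrist',im)
im,d=grab_frame('scene');save('3scene',cv2.resize(im[150:300,240:420],None,fx=4,fy=4,interpolation=2))
```

```text
clock 5.3 tcp [0.4807 0.0316 0.1743] F [-0.59  0.11 -0.74] w -0.0002
shift tool mm (cur axes) [ 0.   0.3 -0.3] turn [-0.0004  0.0001 -0.0001] shift in target axes [ 0.   0.3 -0.3]
```

View pics/3wrist.png

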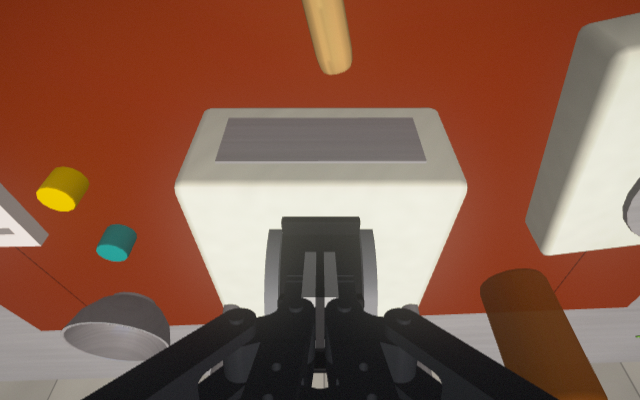

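View pics/3scene.png

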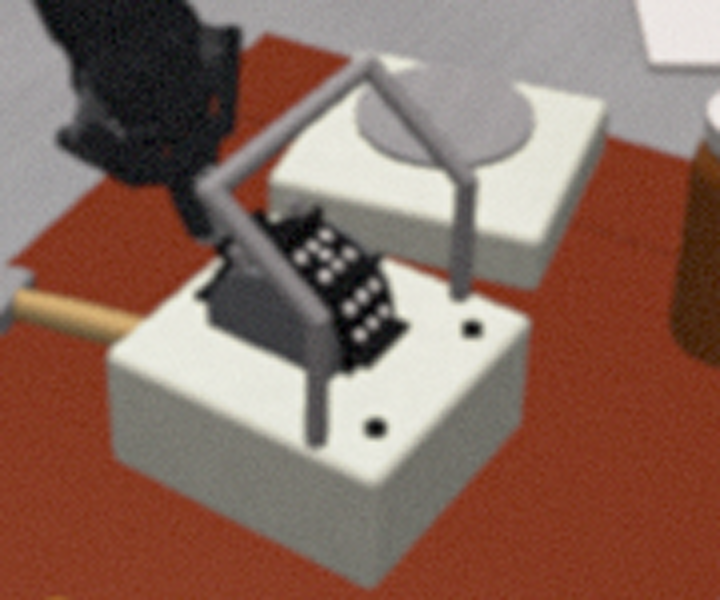

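>>> {"op": "servo_tool", "data": {
  "increments": [0,4,-0.3,0,0,0,0,0,4,-0.3,0,0,0,0,0,4,-0.3,0,0,0,0,0,4,-0.3,0,0,0,0,0,4,-0.3,0,0,0,0,0,4,-0.3,0,0,0,0,0,4,-0.3,0,0,0,0,0,3,-0.3,0,0,0,0]
}}

```text
clock: 6.4
tcp_pos: [0.508, 0.0293, 0.1909]
orientation: [2.038, 1.86, 0.447]
contact_force: [-0.3, -1.2, -0.1]
grip_width: 0.0003
```

Run:
```python
from h import *
inc(*wheelpose(27,.0475,-.003))
im,d=grab_frame('wrist');save('4wrist',im)
im,d=grab_frame('scene');save('4scene',cv2.resize(im[150:300,240:420],None,fx=4,fy=4,interpolation=2))
```

```text
clock 6.4 tcp [0.508  0.0293 0.1909] F [-0.3  -1.24 -0.05] w 0.0003
shift tool mm (cur axes) [-0.2 -0.6 -0.4] turn [ 0.0004 -0.0002 -0.0003] shift in target axes [-0.2 -0.6 -0.4]
```

View pics/4wrist.png

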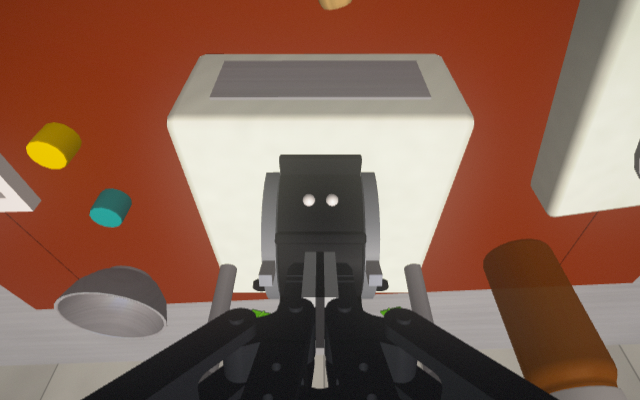

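View pics/4scene.png

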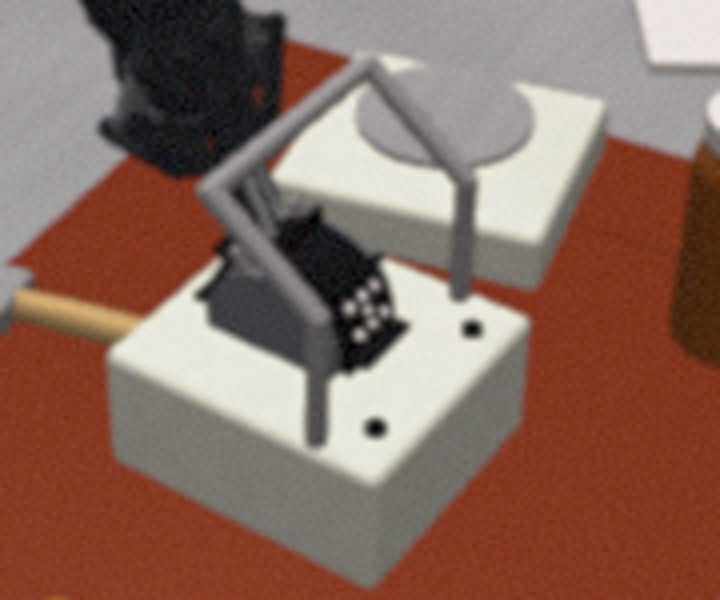

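>>> {"op": "servo_tool", "data": {
  "increments": [0,0,-11,0,0,0,0,0,0,-11,0,0,0,0,0,-15.5,0,0,0,0,0,0,-16,0,0,0,0,0,0,0,10,0,0,0,0,0,0,10,0,0,0,0,0,0,4.8,0,0,0,0,0,0,0,0,0,0,0]
}}

```text
clock: 7.5
tcp_pos: [0.4804, 0.0317, 0.1732]
orientation: [2.038, 1.861, 0.445]
contact_force: [-0.5, 0.2, -0.1]
grip_width: 0.0
```

Run:
```python
from h import *
inc(*wheelpose(27,.045,-.034))
im,d=grab_frame('wrist');save('5wrist',im)
```

```text
clock 7.5 tcp [0.4804 0.0317 0.1732] F [-0.52  0.16 -0.14] w 0.0
shift tool mm (cur axes) [-0.1  1.1 -1.1] turn [-0.0013  0.0002  0.0003] shift in target axes [-0.1  1.1 -1.1]
```

View pics/5wrist.png

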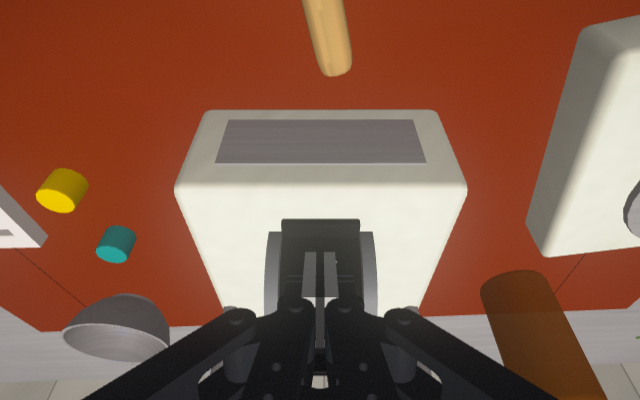

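The wheel sits at the click again, with the fingers in the gap below the next ridge. Pushing the second click.

>>> {"op": "servo_tool", "data": {
  "increments": [0,4,-0.4,0,0,0,0,0,4,-0.4,0,0,0,0,0,4,-0.4,0,0,0,0,0,4,-0.4,0,0,0,0,0,4,-0.4,0,0,0,0,0,4,-0.5,0,0,0,0,0,4,-0.5,0,0,0,0,0,4,-0.5,0,0,0,0]
}}

```text
clock: 8.55
tcp_pos: [0.5081, 0.0293, 0.1917]
orientation: [2.038, 1.86, 0.447]
contact_force: [0.3, -0.3, -0.2]
grip_width: 0.0001
```

Run:
```python
from h import *
inc(*wheelpose(27,.0475,-.003))
im,d=grab_frame('wrist');save('6wrist',im)
```

```text
clock 8.55 tcp [0.5081 0.0293 0.1917] F [ 0.31 -0.33 -0.24] w 0.0001
shift tool mm (cur axes) [-0.1 -1.   0.3] turn [ 0.0003 -0.0002 -0.0002] shift in target axes [-0.1 -1.   0.3]
```

View pics/6wrist.png

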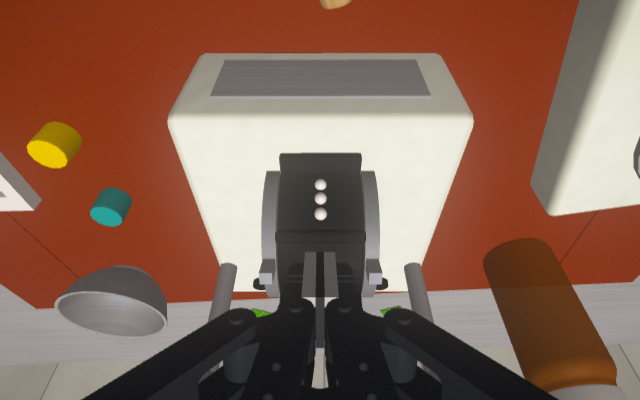

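The front flat at (320,200) now shows three pips, so two are at the pointers. Two more clicks to go.

>>> {"op": "servo_tool", "data": {
  "increments": [0,0,-11,0,0,0,0,0,0,-11,0,0,0,0,0,-16,0,0,0,0,0,0,-16,0,0,0,0,0,0,0,10,0,0,0,0,0,0,10,0,0,0,0,0,0,4.8,0,0,0,0,0,0,0,0,0,0,0]
}}

```text
clock: 9.6
tcp_pos: [0.4803, 0.0318, 0.174]
orientation: [2.038, 1.861, 0.446]
contact_force: [0.2, -0.3, 0.0]
grip_width: -0.0001
```

>>> {"op": "servo_tool", "data": {
  "increments": [0,4,-0.3,0,0,0,0,0,4,-0.3,0,0,0,0,0,4,-0.3,0,0,0,0,0,4,-0.3,0,0,0,0,0,4,-0.3,0,0,0,0,0,4,-0.3,0,0,0,0,0,4,-0.4,0,0,0,0,0,4,-0.4,0,0,0,0]
}}

```text
clock: 10.6
tcp_pos: [0.5082, 0.0293, 0.1916]
orientation: [2.038, 1.86, 0.447]
contact_force: [0.5, 0.0, 0.5]
grip_width: 0.0002
```

Run:
```python
from h import *
inc(*wheelpose(27,.0475,-.003))
im,d=grab_frame('wrist');save('7wrist',im[100:300,150:490])
```

```text
clock 10.6 tcp [0.5082 0.0293 0.1916] F [0.48 0.03 0.51] w 0.0002
shift tool mm (cur axes) [-0.1 -1.1  0.1] turn [ 0.0003 -0.0002 -0.0002] shift in target axes [-0.1 -1.1  0.1]
```

View pics/7wrist.png

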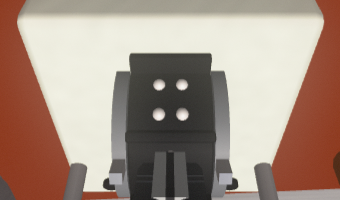

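Four pips are on the front flat, so three are at the pointers. One more click.

>>> {"op": "servo_tool", "data": {
  "increments": [0,0,-11,0,0,0,0,0,0,-11,0,0,0,0,0,-16,0,0,0,0,0,0,-16,0,0,0,0,0,0,0,10,0,0,0,0,0,0,10,0,0,0,0,0,0,4.8,0,0,0,0,0,0,0,0,0,0,0]
}}

```text
clock: 11.65
tcp_pos: [0.4804, 0.0317, 0.1738]
orientation: [2.038, 1.861, 0.445]
contact_force: [0.3, 1.1, -1.0]
grip_width: -0.0002
```

>>> {"op": "servo_tool", "data": {
  "increments": [0,4,-0.3,0,0,0,0,0,4,-0.3,0,0,0,0,0,4,-0.3,0,0,0,0,0,4,-0.3,0,0,0,0,0,4,-0.3,0,0,0,0,0,4,-0.3,0,0,0,0,0,4,-0.4,0,0,0,0,0,4,-0.4,0,0,0,0]
}}

```text
clock: 12.65
tcp_pos: [0.5083, 0.0292, 0.1914]
orientation: [2.038, 1.86, 0.447]
contact_force: [0.1, -0.1, 0.1]
grip_width: 0.0
```

>>> {"op": "servo_tool", "data": {
  "increments": [0,0,-15,0,0,0,0,0,0,-20,0,0,0,0,0,-8,-25,0,0,0,0,0,-8,-25,0,0,0,0,0,-8,-25,0,0,0,0,0,0,0,0,0,0,0,0,0,0,0,0,0,0,0,0,0,0,0,0,0]
}}

```text
clock: 13.65
tcp_pos: [0.4368, 0.0356, 0.2773]
orientation: [2.039, 1.862, 0.445]
contact_force: [-0.0, 0.3, 0.2]
grip_width: 0.0001
```

Run:
```python
from h import *
inc(*wheelpose(27,.0475,-.003))
print(get_obs()['joints'].round(3))
im,d=grab_frame('wrist');save('8wrist',im)
im,d=grab_frame('top');save('8top',cv2.resize(im[140:240,270:380],None,fx=4,fy=4,interpolation=2))
```

```text
clock 13.65 tcp [0.4368 0.0356 0.2773] F [-0.02  0.26  0.2 ] w 0.0001
shift tool mm (cur axes) [ -0.   24.1 109. ] turn [-0.0019  0.     -0.    ] shift in target axes [ -0.   23.9 109.1]
[ 0.174 -0.017 -0.492  2.344  0.443  0.414  0.789]
```

View pics/8wrist.png

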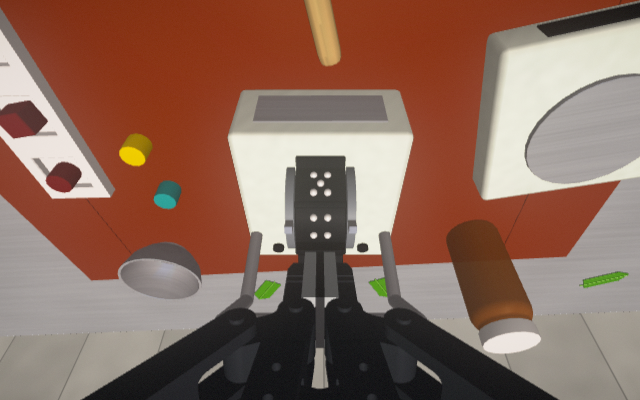

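View pics/8top.png

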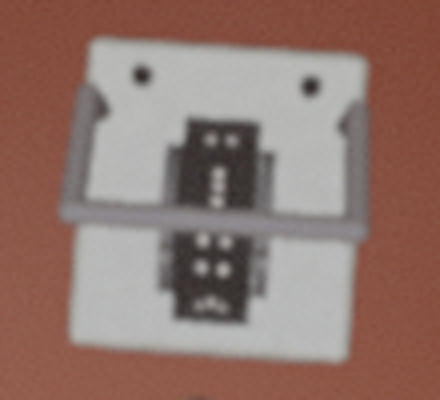

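Run:
```python
from h import *
a=np.radians(-3.4);x=np.array([np.cos(a),np.sin(a),0]);y=np.array([-x[1],x[0],0])
inc(np.array([.566,-.2565,.25]),np.stack([y,x,-CZ],1))
```

```text
clock 13.75 tcp [0.4367 0.0357 0.2774] F [ 0.45 -0.75  0.95] w -0.0001
shift tool mm (cur axes) [-279.3  126.1   94.6] turn [ 0.4692  0.0073 -0.0308] shift in target axes [-284.   146.4   27.4]
```

>>> {"op": "servo_tool", "data": {
  "increments": [0,0,-10,0.157,0.002,-0.01,40,0,0,-10,0.157,0.002,-0.01,40,0,0,-10,0.155,0.002,-0.01,40,-40,20,0,0,0,0,40,-40,20,0,0,0,0,40,-40,20,0,0,0,0,40,-40,20,0,0,0,0,40,-40,20,0,0,0,0,40]
}}

```text
clock: 14.75
tcp_pos: [0.5157, -0.1707, 0.3059]
orientation: [2.287, 2.152, -0.001]
contact_force: [0.3, 0.4, 0.7]
grip_width: 0.0397
```

>>> {"op": "servo_tool", "data": {
  "increments": [-40,20,0,0,0,0,40,-42,20,0,0,0,0,40,0,0,0,0,0,0,40,0,0,0,0,0,0,40,0,0,0,0,0,0,40,0,0,0,0,0,0,40,0,0,0,0,0,0,40,0,0,0,0,0,0,40]
}}

```text
clock: 15.75
tcp_pos: [0.55, -0.2533, 0.307]
orientation: [2.286, 2.152, 0.0]
contact_force: [-1.0, -0.1, -0.2]
grip_width: 0.0399
```

```bash
cat > tips.py <<'E'
from h import *
def tips(d):
    dep=d;c=calibration('wrist')
    v,u=np.mgrid[0:400,0:640]
    q=np.stack([(u-c['cx'])/c['fx']*dep,-(v-c['cy'])/c['fy']*dep,-dep],-1)
    T=c['T_tool_cam'];P=q@T[:3,:3].T+T[:3,3]
    m=(abs(P[...,0])<.06)&(abs(P[...,1])<.02)&(P[...,2]<.085)&(P[...,2]>.04)&(dep>0)
    for z in range(50,85,3):
        k=m&(P[...,2]*1000>=z)&(P[...,2]*1000<z+3)
        if k.sum():print(z,k.sum(),(P[k].min(0)*1000).round(1),(P[k].max(0)*1000).round(1), 'inner',(P[k][P[k][:,0]<0].max(0)[0]*1000).round(1),(P[k][P[k][:,0]>0].min(0)[0]*1000).round(1))
    return P
E
python3 - <<'E'
from tips import *
a=np.radians(-3.4);x=np.array([np.cos(a),np.sin(a),0]);y=np.array([-x[1],x[0],0])
o=get_obs();inc(np.array([.566,-.2565,.11]),np.stack([y,x,-CZ],1),o)
print(o['joints'].round(3))
im,d=grab_frame('wrist');save('9wrist',im);P=tips(d)
T=np.eye(4);Rt=R.from_rotvec(o['orientation']).as_matrix()
W=P@Rt.T+o['tcp_pos']
m=(W[...,2]>.024)&(W[...,2]<.036)&(abs(W[...,1]+.2565)<.04)&(abs(W[...,0]-.566)<.03)
p=W[m];print(m.sum(),p.mean(0),cv2.minEnclosingCircle((p[:,:2]*1000).astype(np.float32)), np.median(p[:,2]))
E
```

```text
clock 15.75 tcp [ 0.55   -0.2533  0.307 ] F [-0.96 -0.13 -0.2 ] w 0.0399
shift tool mm (cur axes) [ -2.   15.8 197. ] turn [ 0.0017  0.0014 -0.0009] shift in target axes [ -2.3  16.1 197. ]
[ 0.497  0.37  -0.218  1.714  0.091  1.065  1.76 ]
50 371 [-33.6 -10.9  50. ] [33.3 11.9 53. ] inner -20.1 19.5
53 357 [-33.9 -11.   53. ] [33.5 12.2 56. ] inner -20.0 19.5
56 327 [-33.7 -10.9  56. ] [33.3 11.8 59. ] inner -20.1 19.5
59 299 [-33.9 -10.9  59. ] [33.4 11.5 62. ] inner -20.2 19.5
62 272 [-33. -11.  62.] [32.4 11.1 65. ] inner -20.1 19.5
65 191 [-31.8 -10.9  65. ] [31.2 12.2 68. ] inner -20.1 19.6
68 102 [-26.8 -10.   68. ] [25.7 11.4 71. ] inner -20.1 19.5
71 23 [-20.5  -6.   71. ] [19.8 10.8 72.9] inner -20.3 19.6
480 [ 0.56520489 -0.25739897  0.02876512] ((566.017578125, -257.5462646484375), 12.868202209472656) 0.02890129038320352
```

View pics/9wrist.png

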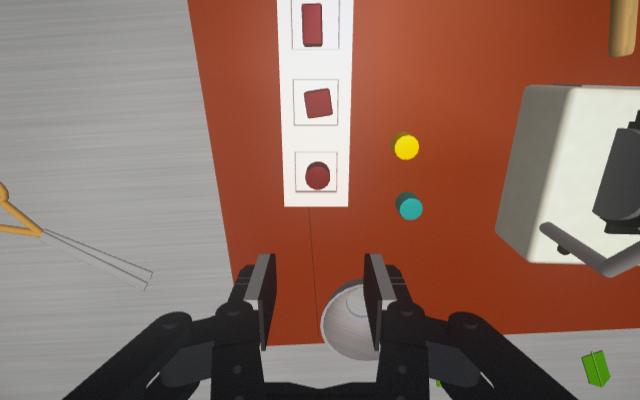

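>>> {"op": "servo_tool", "data": {
  "increments": [-2.8,16,0,0.0017,0.0014,-0.001,40,0,0,40,0,0,0,40,0,0,40,0,0,0,40,0,0,40,0,0,0,40,0,0,30,0,0,0,40,0,0,15,0,0,0,40,0,0,0,0,0,0,40,0,0,0,0,0,0,40]
}}

```text
clock: 16.8
tcp_pos: [0.5667, -0.2575, 0.1433]
orientation: [2.285, 2.153, 0.001]
contact_force: [0.3, -0.2, -0.3]
grip_width: 0.0399
```

Run:
```python
from tips import *
a=np.radians(-3.4);x=np.array([np.cos(a),np.sin(a),0]);y=np.array([-x[1],x[0],0])
o=get_obs();inc(np.array([.566,-.257,.091]),np.stack([y,x,-CZ],1),o)
im,d=grab_frame('wrist');save('10wrist',im);P=tips(d)
Rt=R.from_rotvec(o['orientation']).as_matrix()
W=P@Rt.T+o['tcp_pos']
m=(W[...,2]>.024)&(W[...,2]<.036)&(abs(W[...,1]+.2565)<.018)&(abs(W[...,0]-.566)<.03)
p=W[m];print(m.sum(),p.mean(0),cv2.minEnclosingCircle((p[:,:2]*1000).astype(np.float32)), np.median(p[:,2]))
```

```text
clock 16.8 tcp [ 0.5667 -0.2575  0.1433] F [ 0.32 -0.18 -0.32] w 0.0399
shift tool mm (cur axes) [ 0.5 -0.8 52.3] turn [ 0.0019  0.0005 -0.0002] shift in target axes [ 0.5 -0.7 52.3]
50 370 [-33.8 -11.2  50. ] [33.3 11.8 53. ] inner -20.1 19.5
53 359 [-33.9 -10.8  53. ] [33.1 11.7 56. ] inner -20.1 19.4
56 321 [-33.6 -11.   56. ] [33.4 11.8 59. ] inner -20.2 19.5
59 292 [-34.  -10.7  59. ] [33.4 11.2 62. ] inner -20.1 19.5
62 280 [-33.1 -11.1  62. ] [32.2 12.1 65. ] inner -20.1 19.5
65 202 [-31.7 -10.7  65. ] [31.5 12.1 68. ] inner -20.2 19.5
68 90 [-26.3 -10.   68. ] [25.6 11.1 71. ] inner -20.2 19.5
71 28 [-20.6  -6.1  71. ] [19.8 10.9 72.5] inner -20.3 19.6
1512 [ 0.56517187 -0.25729652  0.02879543] ((566.2194213867188, -257.38299560546875), 13.01305103302002) 0.02894057764866309
```

View pics/10wrist.png

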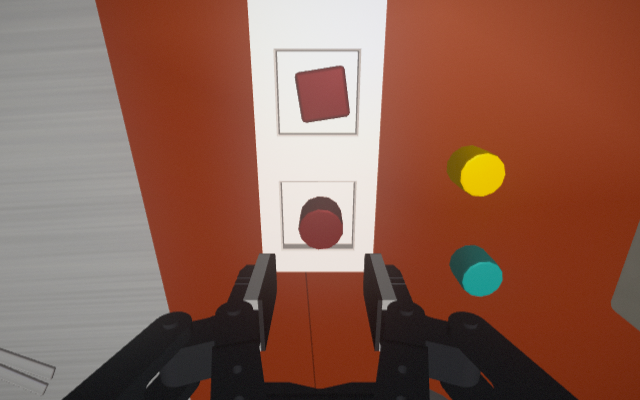

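>>> {"op": "servo_tool", "data": {
  "increments": [0,-0.6,20,0.0019,0,0,40,0,0,17,0,0,0,40,0,0,10,0,0,0,40,0,0,5,0,0,0,40,0,0,0,0,0,0,40,0,0,0,0,0,0,18,0,0,0,0,0,0,18,0,0,0,0,0,0,18],
  "squeeze": 25
}}

```text
clock: 17.85
tcp_pos: [0.5654, -0.2573, 0.0904]
orientation: [-2.286, -2.154, 0.002]
contact_force: [-0.2, 0.7, 3.3]
grip_width: 0.0248
```

Run:
```python
from tips import *
o=get_obs();print(o['clock'],o['tcp_pos'],o['contact_force'],o['grip_width'])
im,d=grab_frame('wrist');save('11wrist',im)
```

```text
17.85 [ 0.56543319 -0.25732166  0.09038082] [-0.20143089  0.65017518  3.28468675] 0.02479876116255498
```

View pics/11wrist.png

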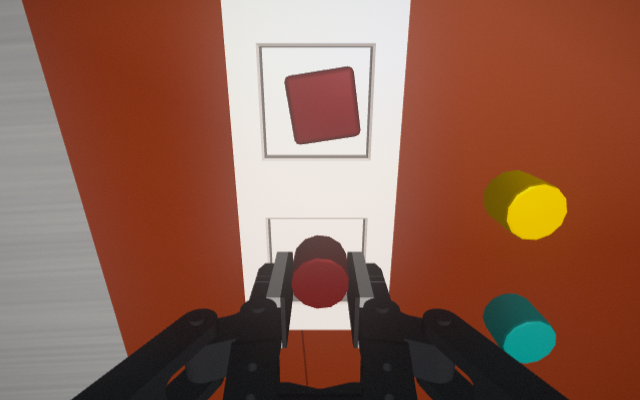

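>>> {"op": "servo_tool", "data": {
  "increments": [0,0,-8,0,0,0,18,0,0,-20,0,0,0,18,0,0,-35,0,0,0,18,0,0,-40,0,0,0,18,0,0,-40,0,0,0,18,0,0,-40,0,0,0,18,0,0,-40,0,0,0,18,0,0,-20,0,0,0,18]
}}

```text
clock: 18.9
tcp_pos: [0.5662, -0.2572, 0.3373]
orientation: [2.284, 2.153, 0.001]
contact_force: [-0.3, 0.9, -1.2]
grip_width: 0.0246
```

Run:
```python
from tips import *
a=np.radians(-3.4);x=np.array([np.cos(a),np.sin(a),0]);y=np.array([-x[1],x[0],0])
o=get_obs();inc(np.array([.531,.261,.333]),np.stack([y,x,-CZ],1),o)
im,d=grab_frame('wrist');save('12wrist',im);P=tips(d)
k=(abs(P[...,0])<.010)&(abs(P[...,1])<.03)&(P[...,2]>.03)&(P[...,2]<.09);print(P[k].min(0),P[k].max(0))
```

```text
clock 18.9 tcp [ 0.5662 -0.2572  0.3373] F [-0.26  0.94 -1.22] w 0.0246
shift tool mm (cur axes) [515.2 -65.9   3.4] turn [ 0.0026  0.0013 -0.0001] shift in target axes [515.2 -65.8   4.3]
50 320 [-26.2 -10.9  50. ] [25.6 10.7 53. ] inner -12.5 11.9
53 318 [-26.2 -10.8  53. ] [25.5 12.5 56. ] inner -12.5 11.9
56 298 [-26.3 -11.2  56. ] [25.6 11.2 59. ] inner -12.5 11.9
59 2291 [-26.3 -11.9  59. ] [25.8 13.4 62. ] inner -0.1 0.3
62 711 [-25.6 -12.   62. ] [25.3 13.7 65. ] inner -0.1 0.3
65 359 [-25.2 -12.   65. ] [24.2 11.7 68. ] inner -0.1 0.3
68 214 [-18.9 -11.9  68. ] [18.5 -1.2 71. ] inner -0.1 0.4
71 171 [-12.7 -11.9  71. ] [12.1 -2.2 74. ] inner -0.1 0.4
74 149 [-12.6 -11.9  74. ] [12.  -1.6 77. ] inner -0.1 0.4
77 143 [-12.9 -12.4  77.1] [12.2 -0.3 80. ] inner -0.1 0.4
80 130 [-13.1 -12.2  80. ] [11.9  0.4 83. ] inner -0.1 0.4
83 30 [-10.6 -11.4  83. ] [11.5 -2.9 85. ] inner -0.1 0.4
[-0.00999621 -0.01235607  0.05956664] [0.00999869 0.01373828 0.08509294]
```

View pics/12wrist.png

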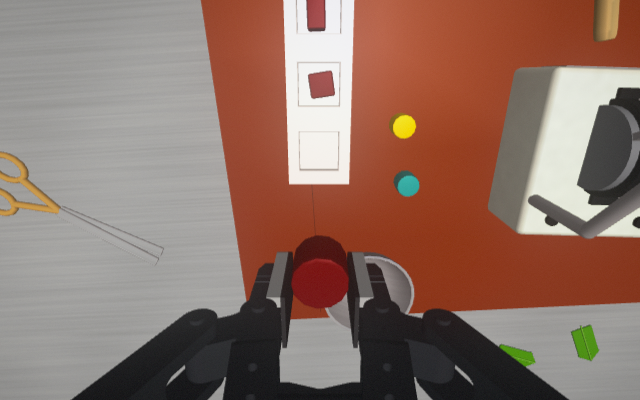

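>>> {"op": "servo_tool", "data": {
  "increments": [25,-3,0,0.0026,0.0013,0,18,45,-6,0,0,0,0,18,45,-6,0,0,0,0,18,45,-6,0,0,0,0,18,45,-6,0,0,0,0,18,45,-6,0,0,0,0,18,45,-6,0,0,0,0,18,45,-6,0,0,0,0,18]
}}

```text
clock: 19.95
tcp_pos: [0.5403, 0.0862, 0.334]
orientation: [-2.284, -2.152, 0.003]
contact_force: [1.2, 0.5, -0.9]
grip_width: 0.0249
```

>>> {"op": "servo_tool", "data": {
  "increments": [45,-6,0,0,0,0,18,45,-6,0,0,0,0,18,45,-6,0,0,0,0,18,30,-3,0,0,0,0,18,10,0,0,0,0,0,18,0,0,0,0,0,0,18,0,0,0,0,0,0,18,0,0,0,0,0,0,18]
}}

```text
clock: 20.95
tcp_pos: [0.5308, 0.2592, 0.3339]
orientation: [-2.286, -2.149, 0.004]
contact_force: [-1.0, 0.9, -0.5]
grip_width: 0.0244
```

Run:
```python
from tips import *
a=np.radians(-3.4);x=np.array([np.cos(a),np.sin(a),0]);y=np.array([-x[1],x[0],0])
o=get_obs();inc(np.array([.531,.261,.143]),np.stack([y,x,-CZ],1),o)
im,d=grab_frame('wrist');save('13wrist',im);P=tips(d)
Rt=R.from_rotvec(o['orientation']).as_matrix();W=P@Rt.T+o['tcp_pos']
m=(W[...,2]>.05)&(W[...,2]<.066)&(np.hypot(W[...,1]-.261,W[...,0]-.531)<.06)
p=W[m];print(m.sum(),cv2.minAreaRect((p[:,:2]*1000).astype(np.float32)), np.median(p[:,2]))
```

```text
clock 20.95 tcp [0.5308 0.2592 0.3339] F [-1.03  0.88 -0.55] w 0.0244
shift tool mm (cur axes) [  1.6   0.9 190.9] turn [-0.0046 -0.0007 -0.0024] shift in target axes [1.800e+00 1.000e-01 1.909e+02]
50 339 [-26.1 -11.1  50. ] [25.8 10.1 53. ] inner -12.5 12.0
53 307 [-26.3 -10.9  53. ] [25.6 11.8 56. ] inner -12.5 12.0
56 300 [-26.2 -10.8  56. ] [25.4 10.9 59. ] inner -12.5 11.9
59 2299 [-26.2 -11.5  59. ] [25.7 13.4 62. ] inner -0.1 0.3
62 707 [-26.1 -11.8  62. ] [25.4 14.2 65. ] inner -0.1 0.3
65 370 [-24.7 -12.1  65. ] [24.2 11.3 68. ] inner -0.1 0.3
68 213 [-18.8 -11.7  68. ] [18.5 -1.6 71. ] inner -0.1 0.4
71 173 [-12.7 -12.3  71. ] [12.1 -2.5 74. ] inner -0.1 0.4
74 157 [-12.6 -12.   74. ] [12.  -1.6 77. ] inner -0.1 0.4
77 131 [-12.9 -11.9  77. ] [12.2 -0.5 80. ] inner -0.1 0.4
80 139 [-13.1 -11.8  80. ] [11.9  0.3 83. ] inner -0.1 0.4
83 19 [ -6.8 -11.3  83.4] [10.5 -5.  84.9] inner -0.1 0.4
9076 ((530.2794799804688, 261.5166015625), (109.17788696289062, 108.78173828125), 24.51326560974121) 0.05703638573460826
```

View pics/13wrist.png

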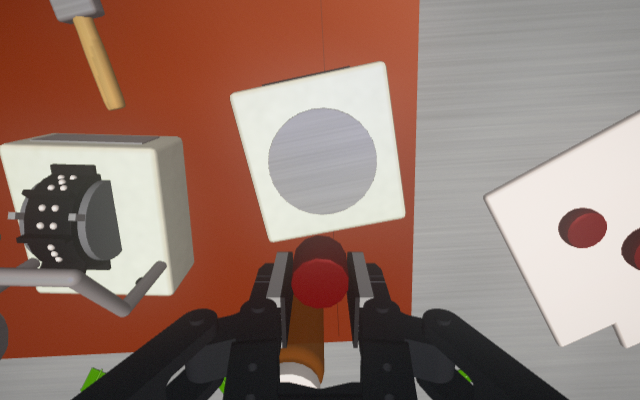

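>>> {"op": "servo_tool", "data": {
  "increments": [1.8,0.2,20,-0.0046,0,-0.0024,18,0,0,35,0,0,0,18,0,0,35,0,0,0,18,0,0,35,0,0,0,18,0,0,30,0,0,0,18,0,0,20,0,0,0,18,0,0,8,0,0,0,18,0,0,3,0,0,0,18]
}}

```text
clock: 22.0
tcp_pos: [0.5309, 0.263, 0.1481]
orientation: [-2.283, -2.156, -0.002]
contact_force: [0.4, 0.1, -0.5]
grip_width: 0.0245
```

Run:
```python
from h import *
a=np.radians(-3.4);x=np.array([np.cos(a),np.sin(a),0]);y=np.array([-x[1],x[0],0])
inc(np.array([.531,.261,.1425]),np.stack([y,x,-CZ],1))
```

```text
clock 22.0 tcp [0.5309 0.263  0.1481] F [ 0.43  0.11 -0.54] w 0.0245
shift tool mm (cur axes) [-2.   0.2  5.6] turn [ 0.0004 -0.0017  0.0021] shift in target axes [-2.   0.2  5.6]
```

>>> {"op": "servo_tool", "data": {
  "increments": [0,0,2,0,0,0,18,0,0,1,0,0,0,18,0,0,1,0,0,0,18,0,0,0.5,0,0,0,18,0,0,0.4,0,0,0,18,0,0,0.3,0,0,0,18,0,0,0,0,0,0,18,0,0,0,0,0,0,18]
}}

```text
clock: 23.0
tcp_pos: [0.5306, 0.2628, 0.1427]
orientation: [-2.283, -2.156, -0.001]
contact_force: [0.1, 0.2, 0.0]
grip_width: 0.0246
```

Run:
```python
from h import *
a=np.radians(-3.4);x=np.array([np.cos(a),np.sin(a),0]);y=np.array([-x[1],x[0],0])
inc(np.array([.531,.261,.1425]),np.stack([y,x,-CZ],1))
im,d=grab_frame('scene');save('14s',cv2.resize(im[110:260,270:430],None,fx=4,fy=4,interpolation=2))
```

```text
clock 23.0 tcp [0.5306 0.2628 0.1427] F [0.09 0.19 0.  ] w 0.0246
shift tool mm (cur axes) [-1.8  0.5  0.2] turn [-0.0002 -0.0014  0.0023] shift in target axes [-1.8  0.5  0.2]
```

View pics/14s.png

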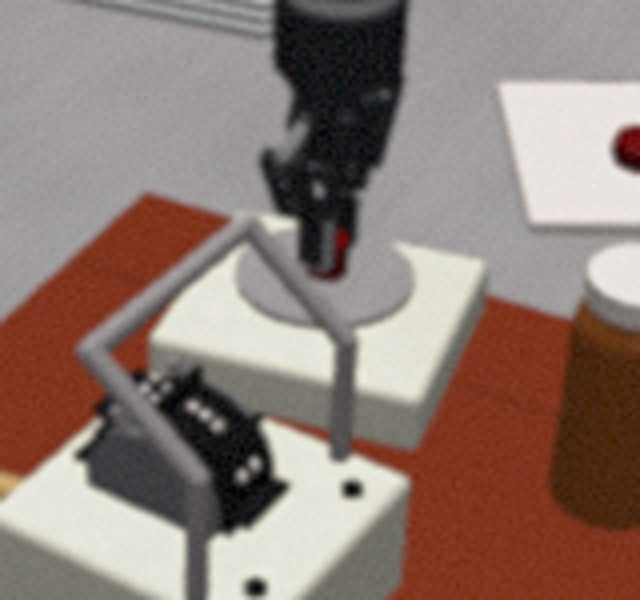

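>>> {"op": "servo_tool", "data": {
  "increments": [0,0,0.4,0,0,0,18,0,0,0,0,0,0,18,0,0,0.3,0,0,0,18,0,0,0,0,0,0,18,0,0,0,0,0,0,18,0,0,0,0,0,0,18,0,0,0,0,0,0,18,0,0,0,0,0,0,18]
}}

```text
clock: 24.05
tcp_pos: [0.5307, 0.2629, 0.1423]
orientation: [-2.283, -2.156, -0.002]
contact_force: [-0.9, -0.5, 5.2]
grip_width: 0.0249
```

Contact felt (about 5 N up). Opening and retracting.

>>> {"op": "servo_tool", "data": {
  "increments": [0,0,0,0,0,0,30,0,0,0,0,0,0,42,0,0,0,0,0,0,42,0,0,0,0,0,0,42,0,0,-5,0,0,0,42,0,0,-15,0,0,0,42,0,0,-20,0,0,0,42,0,0,-20,0,0,0,42]
}}

```text
clock: 25.05
tcp_pos: [0.5309, 0.263, 0.2041]
orientation: [-2.283, -2.157, -0.004]
contact_force: [0.6, 0.2, -0.7]
grip_width: 0.0418
```

>>> {"op": "servo_tool", "data": {
  "increments": [0,0,-30,0,0,0,42,0,0,-30,0,0,0,42,0,0,-30,0,0,0,42,0,0,-20,0,0,0,42,0,-40,0,0,0,0,42,0,-40,0,0,0,0,42,0,0,0,0,0,0,42,0,0,0,0,0,0,42]
}}

```text
clock: 26.05
tcp_pos: [0.4513, 0.2672, 0.3132]
orientation: [-2.284, -2.157, -0.004]
contact_force: [0.7, 0.4, -0.1]
grip_width: 0.0419
```

Run:
```python
from tips import *
o=get_obs();print(o['clock'],o['tcp_pos'],o['contact_force'],o['qvel'].round(3))
im,d=grab_frame('wrist');save('15w',im);P=tips(d)
Rt=R.from_rotvec(o['orientation']).as_matrix();W=P@Rt.T+o['tcp_pos']
m=(W[...,2]>.076)&(W[...,2]<.09)&(np.hypot(W[...,1]-.261,W[...,0]-.531)<.05)
p=W[m];print(m.sum(),p.mean(0),cv2.minEnclosingCircle((p[:,:2]*1000).astype(np.float32)), p[:,2].std(),np.median(p[:,2]))
im,d=grab_frame('top');save('15t',im)
```

```text
26.05 [0.45134104 0.26715502 0.31317667] [ 0.72439929  0.38459159 -0.08377463] [ 0.004  0.02   0.013 -0.012  0.002 -0.001 -0.002]
50 388 [-34.8 -11.1  50. ] [34.2 11.7 53. ] inner -21.1 20.5
53 348 [-35. -11.  53.] [34.3 12.4 56. ] inner -21.2 20.6
56 338 [-34.9 -10.9  56. ] [34.3 11.9 59. ] inner -21.2 20.4
59 305 [-35. -11.  59.] [34.5 11.8 62. ] inner -21.1 20.5
62 274 [-34.  -10.8  62. ] [33.9 12.4 65. ] inner -21.2 20.5
65 184 [-32.5 -10.7  65. ] [31.9 11.5 68. ] inner -21.1 20.5
68 96 [-27.7 -10.   68. ] [26.6  9.6 71. ] inner -21.2 20.5
71 16 [-21.5  -3.3  71.1] [20.7  8.7 72.5] inner -21.3 20.7
532 [0.53013907 0.26252922 0.08057645] ((531.3095703125, 262.3162536621094), 12.865610122680664) 0.0011615935774593948 0.08076934267363922
```

View pics/15w.png

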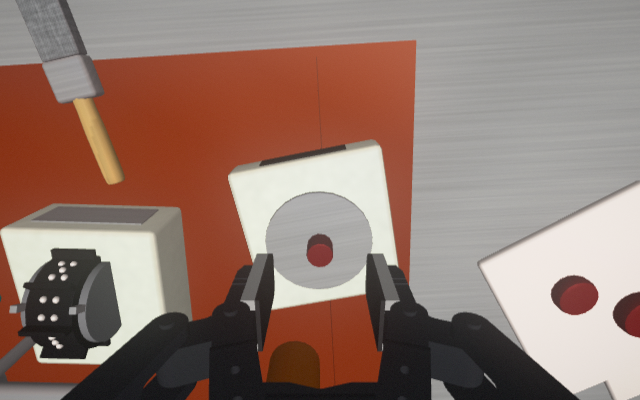

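View pics/15t.png

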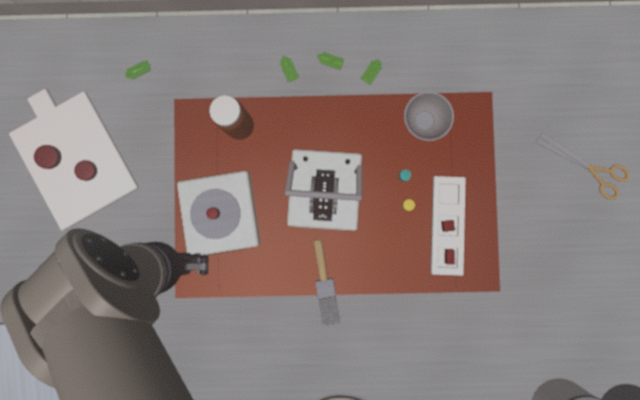

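The sweet stands upright on the pan, about 1–2 mm from its middle. The wheel shows four pips between the fins, and the other objects haven't moved. Handing in.

Run:
```python
from bench import *
print(hand_in())
```

```text
the job is handed in; nothing more can be done
None
```

I set the thumbwheel to four and put the round sweet on the scale's pan. The job was handed in at about 26 s on the robot's clock, and `hand_in()` gave no verdict.

- **Thumbwheel:** It started at zero pips. I pushed it up four single clicks with the closed fingers tilted 27°. The last pictures show the four-pip flat between the pointer fins.
- **Tilt:** My first approach, at 35°, ran joint 4 up to its range limit, so I dropped to 27°. No contact was involved.
- **Round sweet:** I took it from the pocket farthest from the robot and lowered it until the tool felt about 5 N. I then let go and backed off upward. The last wrist depth picture shows it upright at about (0.531, 0.262), within 1–2 mm of the pan's middle, with its top level at z about 0.081–0.082.
- **Everything else:** In the last top view the other two sweets, jar, bowl, brush and look-alikes are where they started, by eye. The robot was clear and touching nothing.

The cameras disagreed by only 1–2 mm, which is within their calibration, and no check failed. Force readings were taken only at the end of each move, so I did not measure the peak force on the wheel; those readings stayed under 2 N.

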